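# Unstack the cured castings onto their finishing plates

### The arm

A 7-joint arm with a two-finger parallel gripper is mounted at the origin on the work surface; the furniture and walls round the work are solid. World frame = base frame: x ahead of the robot, y to its left, z up, the work surface at z = 0. Lengths are in m, angles in rad, forces in N, time in s.
With the tool pointing down it reaches from about 0.35 to 0.9 m from the base axis. Payload 7.2 kg.
Tool frame: the origin (TCP) lies midway between the tips of the shut fingers; the grasp point (between the pads) lies manip.tcp_to_grasp behind it (manip.tcp_to_grasp is the distance from the TCP to the grasp point, in m); z points along the fingers, y is the line along which they close (so a half turn about z gives the same grasp; the last joint's range is limited). The gripper opens to 88 mm and grips with 3 to 60 N. Pads are 20 mm wide; open, the fingers measure 115 mm over their backs; the gripper's body (75 mm by 178 mm) begins 61 mm behind the grasp point.
Start: joints at [-1.204, 0.411, -0.013, 1.596, 0.006, 1.134, -0.082], TCP at [0.263, 0.567, 0.223] pointing down, gripper open.
Joint ranges: [-2.95, 2.95], [-0.29, 1.99], [-1.47, 1.44], [0.14, 2.54], [-1.03, 4.17], [0.13, 1.85], [-2.86, 2.86]. Speed limits (rad/s): [2.39, 2.39, 3.01, 3.01, 3.14, 3.14, 3.14].

### API

Orientations are given as a unit quaternion [x, y, z, w].
In Python, from station import manip, optics, job gives the robot as it stands.
- The arm moves only by the shell command python3 -m creep 'ROWS' [OPENING]. ROWS is JSON, a list of rows, each a list of 6 numbers: the shift along the world's x, y, z in cm, then the turn, a rotation vector about the world's x, y, z in rad. A call has 1 to 20 rows; each row is the pose to reach, as a shift and turn from the pose commanded when the call began; what a row does not reach only later rows make up. A row lasts 1/8 s, in which the tool goes at most 62.5 mm and 10.7 degrees, less where a joint would pass 70% of its speed; a pose out of reach is approached as far as the arm can. A call with a gripper value outside its range is refused whole. OPENING is the gripper's target within -1 to 1 (shut at 1, half-way at 0, fully open at -1), set as the call begins (- or left out, the last holds). The fingers move at their own pace and stop on an object; the grip force is fixed at half the most. Time passes only in rows, so rows that repeat a pose let the fingers close. It gives the time, the measured TCP pose, the force, the opening and the grip force at its end, in the units of the state.
- manip.get_obs(): the state, without advancing time (a new reading comes with each control period).
- optics.camera(name): name is "side" or "top"; returns a dict with "image" (384x512x3 uint8, red, green, blue), "fov_y" (degrees; the focal length in pixels is half the picture's height over the tangent of half this angle, whatever the lens; pixels are square), "cx", "cy" (the principal point, pixels), "k1" (the pictures are not rectified: a ray, as slopes to the right and down, at radius r is drawn at 1 + k1 r^2 times it, then the intrinsics apply), "extrinsics" (4x4, takes a point from camera to world coordinates). Camera axes: x right, y down, z forward; pixel columns grow to the right and rows downward; lengths in m; the calibration is good to about 2 mm. A picture is of the moment at which its call begins. There is no depth.
- job.finish_job(): hands the job in; it is judged then, once.
The state is a dict: "time": time; "joint_pos": joint angles; "qd": joint speeds; "tau": joint torques, N m; "tcp_pos": TCP position; "orientation": TCP orientation; "force": force on the tool from outside, world axes, zero at the start; "ft_torque": the same for the moment, N m; "finger_gap": finger opening in m; "finger_force": force on a finger pad.
Only numpy, scipy, OpenCV 4.12 (cv2) and the standard library are available. Lean on these libraries where they do the work, as an engineer would, in place of code of your own. Each camera call takes 0.05 s, during which the arm holds its last target. There are 200 camera calls.

### The job

The resin castings have cured in a stack with a pigment pot on top as the weight: take the stack apart from the top down, moving one thing at a time and finishing it before the next. Stand the pot upright in the middle of the black circle on the cork stand, never tipping it over, then lay the green round, the blue square and the amber oblong casting flat in the middle of the felt of its own colour and shape, with straight sides parallel to the felt's. Leave the shell dish and the blue dropper bottle where they are.

Things in the scene. Friction and masses are not known exactly. Their poses are not given: they have to be found in the camera images.
- pot_center (a point): small pigment pot, white and black, with a black ribbed cap, 52 mm tall; body 29 mm across up to 34 mm, cap 23 mm across above. It stands loose on top of the stack at the start. The point is its centre, 26 mm above its foot; z is its own upward axis.
- green_round_center (a point): green round cured resin casting with brass flecks, a flat disc 40 mm across and 14 mm thick, second from the top of the stack (under the pot, on the blue square). The point is its centre, half-way up; z is up through the disc.
- blue_square_center (a point): blue square resin casting, 50 x 50 mm, 14 mm thick, third in the stack (under the green round, on the amber oblong). The point is its centre, half-way up; x and y run along its sides, z is up.
- amber_oblong_center (a point): amber (orange) oblong resin casting, 92 mm long (its x), 58 mm wide (its y), 14 mm thick, bottom of the stack; it lies loose on a fixed white ceramic block 74 x 40 x 14 mm high, lying the same way and hidden under it (so its edges overhang all round). The point is its centre, half-way up; z is up.
- pot_stand_top (a point): round cork stand, 84 mm across, 8 mm high, with a black circle 52 mm across in its middle. The point is the middle of its top face; z is up. Fixed on the table; any of the plates, the cork stand and the stack may be at any place and turned. 
- green_plate_top (a point): square wooden plate, 90 x 90 mm, 8 mm high, with a round green felt 62 mm across flush in its top. The point is the middle of its top face; z is up. Fixed on the table; any of the plates, the cork stand and the stack may be at any place and turned. 
- blue_plate_top (a point): square wooden plate, 90 x 90 mm, 8 mm high, with a square blue felt 70 x 70 mm flush in its top. The point is the middle of its top face; x and y run along the felt's sides, z is up. Fixed on the table; any of the plates, the cork stand and the stack may be at any place and turned. 
- amber_plate_top (a point): oblong wooden plate, 124 (x) x 90 (y) mm, 8 mm high, with an oblong amber felt 110 (x) x 76 (y) mm flush in its top. The point is the middle of its top face; x is along the length, z is up. Fixed on the table; any of the plates, the cork stand and the stack may be at any place and turned. 
- dish_center (a point): bystander: oval half shell holding silver grit, 57 x 77 mm, 22 mm high, loose on the table. The point is its centre, half-way up.
- dropper_center (a point): bystander: small blue dropper bottle with a white cap, 20 mm across, 67 mm tall, standing loose on the table. The point is its centre, half-way up.
Mind the look-alikes: they are no part of the job. What is shaped like the part that bears amber_plate_top but white is not meant.

How it is judged:
On the way, in this order (a step that is already met when the one before it is completed fails the run):
1. the pot stands upright, let go, inside the black circle of the cork stand (horizontal distance between pot_center and pot_stand_top below 0.012 m and z of pot_center in the frame of pot_stand_top between 0.023 and 0.029 m and angle between pot_center's own z axis and vertical below 0.1 rad and contact force between the fingers and pot below 0.05 N), for 0.2 s.
2. then the green round casting lies flat, let go, on the green felt (horizontal distance between green_round_center and green_plate_top below 0.012 m and z of green_round_center in the frame of green_plate_top between 0.004 and 0.01 m and angle between green_round_center's own z axis and vertical below 0.1 rad and contact force between the fingers and green_round below 0.05 N), for 0.2 s.
3. then the blue square casting lies flat and square, let go, on the blue felt (horizontal distance between blue_square_center and blue_plate_top below 0.012 m and z of blue_square_center in the frame of blue_plate_top between 0.004 and 0.01 m and angle between blue_square_center's own z axis and vertical below 0.1 rad and contact force between the fingers and blue_square below 0.05 N and (angle between the x axis of blue_square_center and the x axis of blue_plate_top, either way round below 0.2 rad or angle between the x axis of blue_square_center and the y axis of blue_plate_top, either way round below 0.2 rad)), for 0.2 s.
4. then the amber oblong casting lies flat and parallel, let go, on the amber felt (horizontal distance between amber_oblong_center and amber_plate_top below 0.012 m and z of amber_oblong_center in the frame of amber_plate_top between 0.004 and 0.01 m and angle between amber_oblong_center's own z axis and vertical below 0.1 rad and contact force between the fingers and amber_oblong below 0.05 N and angle between the x axis of amber_oblong_center and the x axis of amber_plate_top, either way round below 0.2 rad), for 0.2 s.
At the end, for the whole second after the job is handed in: The pot stands upright on the cork stand and the three castings lie flat on the felts of their own colours, all let go, at rest and within 12 mm of the middle; the sides of the square (any quarter turn) and of the oblong (lengthwise, either way round) are within 0.2 rad of the felt's (all of step 1 and all of step 2 and all of step 3 and all of step 4 and linear speed of each of pot, green_round, blue_square, amber_oblong below 0.01 m/s and angular speed of each of pot, green_round, blue_square, amber_oblong below 0.1 rad/s); the robot touches nothing.
It fails at once if the shell dish or the blue dropper bottle is moved more than 20 mm (distance of any of dish_center, dropper_center from where it was at the start of the episode above 0.02 m).
It fails at once if the pot is tipped by more than 0.6 rad (angle between pot_center's own z axis and vertical above 0.6 rad).
It also fails if it takes over 112 s, if anything falls off the work surface, if the arm or the gripper's body presses on something with over 40 N, if the wrist force passes 120 N, or if a joint passes its speed limit or range.

## Working session

There is one attempt and no reset: what is moved stays moved. The work goes in short steps, Python scripts to look and compute and a shell command to move; the robot and the scene stay as the last step left them, time stands still between calls to the robot, and variables do not carry over. Pictures are saved under pics/ and viewed, at most 14 in all, crops included, and the job is handed in when it is done.

```bash
mkdir -p pics; ls
python3 - <<'E'
from station import manip, optics, job
import cv2
for n in("top","side"):
    c=optics.camera(n); cv2.imwrite(f"pics/{n}0.png",cv2.cvtColor(c["image"],cv2.COLOR_RGB2BGR))
    print(n,c["fov_y"],c["cx"],c["cy"],c["k1"],c["extrinsics"])
print(manip.tcp_to_grasp, manip.get_obs())
E
```

```text
pics
top 53.40764756761053 254.39756796830932 198.07035594969506 -0.12148146465007029 [[-0.00451977 -0.99765087  0.06835433  0.43062336]
 [-0.9998463   0.00335063 -0.01720911  0.16728582]
 [ 0.01693965 -0.0684216  -0.99751267  1.29863562]
 [ 0.          0.          0.          1.        ]]
side 45.024989404706126 259.7363227755422 190.89566288313105 -0.16119540673761207 [[ 0.97921897 -0.10095653  0.17589199  0.26456984]
 [-0.20201101 -0.40883346  0.88997008 -1.12766302]
 [-0.01793776 -0.90700771 -0.42073181  0.69384568]
 [ 0.          0.          0.          1.        ]]
0.0187 {'time': 0.1, 'joint_pos': array([-1.20422627,  0.41180008, -0.01272027,  1.59690437,  0.00559874,
        1.13430647, -0.0821974 ]), 'qd': array([ 1.30580394e-03, -4.08795141e-04, -2.00258451e-05, -9.47974116e-04,
        9.07545115e-04,  4.20397112e-04,  1.48147193e-04]), 'tau': array([ 2.99888998e-03, -5.89098823e+01,  6.43963069e-01, -2.91708827e+01,
       -5.37796423e-02,  1.45409221e-02,  4.32118520e-05]), 'tcp_pos': array([0.26309861, 0.5664515 , 0.22192841]), 'orientation': array([ 2.15660501e-01,  9.76468162e-01, -6.83553429e-04, -1.03443628e-04]), 'force': array([0.59784539, 0.48388192, 0.15280588]), 'ft_torque': array([-0.05920152, -0.00309994,  0.00247382]), 'finger_force': 0.0, 'finger_gap': 0.08783048422332486}
```

View pics/top0.png

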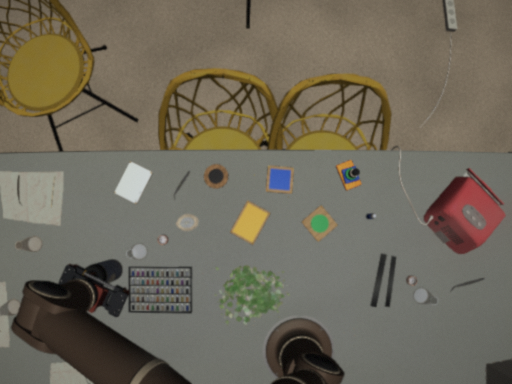

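View pics/side0.png

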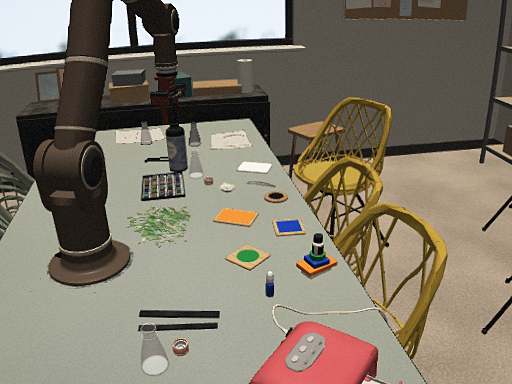

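The top view shows the cork stand at (216,176), blue plate (280,179), green plate (320,222), amber plate (251,222), the stack (349,174), dish (187,222) and dropper (372,216). There are two candidates for the amber plate: the white oblong at (133,182) and the one with amber felt at (251,222). Only the second has an amber felt, so I'll confirm it in an enlarged crop.

```bash
cat > h.py <<'E'
import numpy as np, cv2
from station import manip, optics, job
def cam(n):
    c=optics.camera(n); f=192/np.tan(np.radians(c["fov_y"]/2))
    c["K"]=np.array([[f,0,c["cx"]],[0,f,c["cy"]],[0,0,1]]); c["D"]=np.array([c["k1"],0,0,0.]); c["hsv"]=cv2.cvtColor(c["image"],cv2.COLOR_RGB2HSV)
    return c
def w(c,px,z):
    p=cv2.undistortPoints(np.array(px,float).reshape(-1,1,2),c["K"],c["D"]).reshape(-1,2)
    E=c["extrinsics"]; d=np.c_[p,np.ones(len(p))]@E[:3,:3].T
    return E[:3,3]+d*((z-E[2,3])/d[:,2])[:,None]
def p(c,X):
    E=np.linalg.inv(c["extrinsics"]); return cv2.projectPoints(np.array(X,float).reshape(-1,1,3),cv2.Rodrigues(E[:3,:3])[0],E[:3,3],c["K"],c["D"])[0].reshape(-1,2)
def crop(c,x0,y0,x1,y1,s,name):
    cv2.imwrite("pics/"+name,cv2.cvtColor(cv2.resize(c["image"][y0:y1,x0:x1],None,fx=s,fy=s,interpolation=cv2.INTER_CUBIC),cv2.COLOR_RGB2BGR))
def blob(c,lo,hi,box,z):
    """box x0,y0,x1,y1; upsampled mask, world min-area rect of largest blob"""
    x0,y0,x1,y1=box; s=4
    im=cv2.resize(c["image"][y0:y1,x0:x1],None,fx=s,fy=s,interpolation=cv2.INTER_CUBIC)
    m=cv2.inRange(cv2.cvtColor(im,cv2.COLOR_RGB2HSV),lo,hi)
    k=max(cv2.findContours(m,0,cv2.CHAIN_APPROX_NONE)[0],key=cv2.contourArea).reshape(-1,2)
    q=w(c,(k+.5)/s-.5+[x0,y0],z)[:,:2]
    r=cv2.minAreaRect((q*1000).astype(np.float32)); M=cv2.moments((q*1000).astype(np.float32).reshape(-1,1,2))
    return np.round(r[0],1),np.round(r[1],1),round(r[2],1),np.round([M['m10']/M['m00'],M['m01']/M['m00']],1)
E
python3 - <<'E'
from h import *
t=cam("top"); s=cam("side")
A=((8,90,60),(28,255,255));B=((105,120,40),(130,255,255));G=((45,90,40),(85,255,255));K=((0,0,0),(180,255,70))
print("felt amber",blob(t,(15,150,120),(30,255,255),(225,195,280,250),.008),blob(s,(8,170,120),(25,255,255),(205,200,268,232),.008))
print("felt blue",blob(t,*B,(262,160,300,198),.008),blob(s,*B,(265,212,312,242),.008))
print("felt green",blob(t,*G,(300,203,340,242),.008),blob(s,*G,(220,240,278,274),.008))
print("black circ",blob(t,*K,(200,160,233,192),.008),blob(s,*K,(258,186,292,206),.008))
print("stack amber",blob(t,(5,150,80),(20,255,255),(330,155,368,195),.028), blob(s,(3,150,80),(20,255,255),(290,250,345,282),.028))
print("tcp",p(t,[manip.get_obs()["tcp_pos"]]))
crop(t,190,155,390,245,4,"topc.png"); crop(s,285,225,345,285,10,"sidec.png")
E
```

```text
felt amber (array([438. , 160.8]), array([ 71.5, 105.1]), 61.0, array([438.4, 161.1])) (array([439.9, 159.8]), array([ 77.1, 109.8]), 61.0, array([439.6, 159.4]))
felt blue (array([584.1,  59.1]), array([66. , 65.2]), 85.1, array([584.1,  59.1])) (array([585.3,  57.4]), array([67.9, 68.2]), 85.1, array([585.3,  57.1]))
felt green (array([433. , -75.5]), array([60.1, 61.1]), 89.3, array([433.4, -75.4])) (array([434.4, -75.7]), array([59.9, 60.7]), 76.9, array([434.7, -75.9]))
black circ (array([595.9, 277.3]), array([46.7, 46.9]), 44.8, array([595.9, 277.2])) (array([596.9, 273.4]), array([46. , 48.2]), 76.1, array([596.9, 274.2]))
stack amber (array([ 596.5, -173.4]), array([89.7, 57.1]), 21.5, array([ 597.7, -169. ])) (array([ 595. , -184.8]), array([100.6,  69.3]), 20.7, array([ 588.6, -196.4]))
tcp [[107.52643423 283.38783468]]
```

View pics/topc.png

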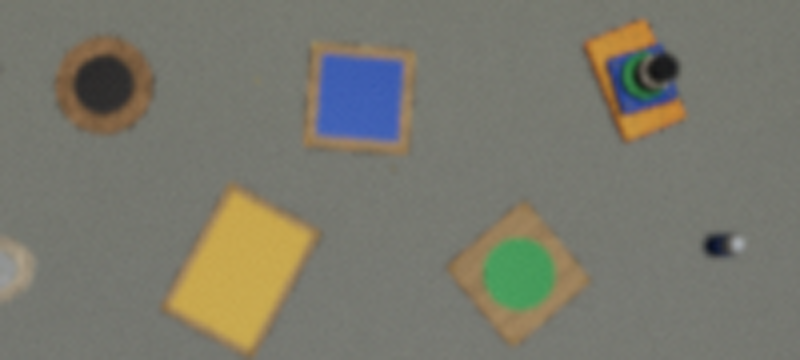

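View pics/sidec.png

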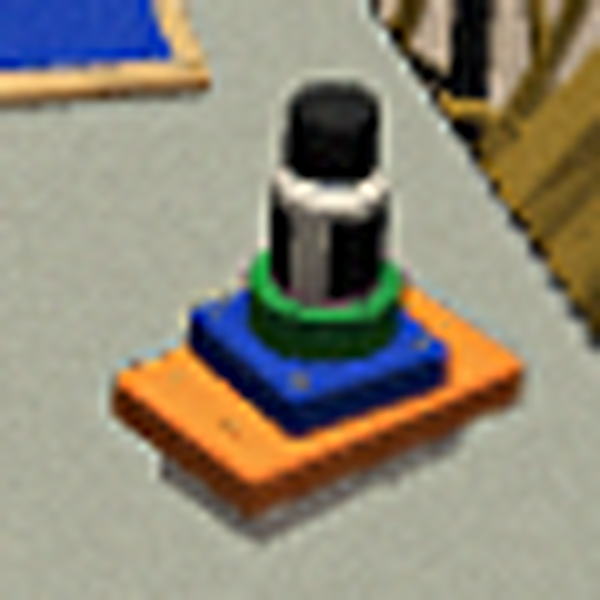

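Side crop: the pot cap top is centred at crop (335,100), the green top edge runs from (250,265) to (402,265), the blue top corners are (190,312), (292,395) and (448,350), and the amber top corners are (113,380), (245,480) and (525,365). The top crop confirms that the plate at (251,222) has the amber felt. Next I'll compute the stack poses.

Run:
```python
from h import *
np.set_printoptions(precision=4,suppress=True)
t=cam("top"); s=cam("side")
S=lambda q:np.array(q)/10-.45+[285,225]
T=lambda q:np.array(q)/4-.375+[190,155]
def tri(n,L):print(n,L[:,:2].round(4).tolist())
tri("pot cap side",w(s,S([(335,105)]),.108)); tri("pot cap top",w(t,T([(662,68)]),.108)); tri("pot shoulder side (cap base c)",w(s,S([(331,187)]),.090))
b=w(s,S([(190,312),(292,395),(448,350)]),.042); tri("blue",b); print("ctr",(b[0]+b[2])/2, np.linalg.norm(np.diff(b,axis=0),axis=1), np.degrees(np.arctan2(*(b[1]-b[0])[1::-1])),np.degrees(np.arctan2(*(b[2]-b[1])[1::-1])))
a=w(s,S([(113,380),(245,480),(525,365)]),.028); tri("amb",a); print("ctr",(a[0]+a[2])/2, np.linalg.norm(np.diff(a,axis=0),axis=1), np.degrees(np.arctan2(*(a[1]-a[0])[1::-1])),np.degrees(np.arctan2(*(a[2]-a[1])[1::-1])))
# green: silhouette left/right of top disc: fit centre so projected circle extents match 250..402
from scipy.optimize import least_squares
th=np.linspace(0,2*np.pi,73); C=np.c_[.02*np.cos(th),.02*np.sin(th),0*th]
def f(v):
    u=p(s,C+[v[0],v[1],.056]); l=p(s,C+[v[0],v[1],.042])
    return [u[:,0].min()-S((250,0))[0],u[:,0].max()-S((402,0))[0],l[:,1].max()-S((0,357))[1]]
r=least_squares(f,[.597,-.172]); print("green",r.x,r.fun)
tri("blue top view corner left/front",w(t,T([(608,60),(622,115),(676,102)]),.042))
```

```text
pot cap side [[0.5978, -0.1792]]
pot cap top [[0.5956, -0.1746]]
pot shoulder side (cap base c) [[0.5945, -0.1883]]
blue [[0.5665, -0.1638], [0.5804, -0.2064], [0.625, -0.1965]]
ctr [ 0.5958 -0.1801  0.042 ] [0.0448 0.0457] -71.84833398302462 12.581908007741188
amb [[0.5447, -0.1692], [0.5645, -0.2198], [0.6498, -0.1879]]
ctr [ 0.5972 -0.1786  0.028 ] [0.0544 0.091 ] -68.60339067229583 20.524972867093684
green [ 0.5996 -0.1728] [-0.241   0.2409 -0.0129]
blue top view corner left/front [[0.6114, -0.1475], [0.565, -0.1583], [0.576, -0.2048]]
```

```bash
python3 -m creep '[[33.3,-74.3,0,0,0,0.436],[33.3,-74.3,0,0,0,0.436],[33.3,-74.3,0,0,0,0.436],[33.3,-74.3,0,0,0,0.436],[33.3,-74.3,0,0,0,0.436],[33.3,-74.3,0,0,0,0.436],[33.3,-74.3,0,0,0,0.436],[33.3,-74.3,0,0,0,0.436],[33.3,-74.3,0,0,0,0.436],[33.3,-74.3,0,0,0,0.436],[33.3,-74.3,0,0,0,0.436],[33.3,-74.3,0,0,0,0.436],[33.3,-74.3,0,0,0,0.436],[33.3,-74.3,0,0,0,0.436],[33.3,-74.3,0,0,0,0.436],[33.3,-74.3,0,0,0,0.436],[33.3,-74.3,-4,0,0,0.436],[33.3,-74.3,-6,0,0,0.436],[33.3,-74.3,-6,0,0,0.436]]' -1
python3 - <<'E'
from h import *
o=manip.get_obs(); print(o["time"],o["tcp_pos"],o["orientation"],o["joint_pos"].round(2))
s=cam("side");t=cam("top");crop(s,250,150,390,290,5,"s1.png")
E
```

```text
time: 2.68
tcp_pos: [0.5954, -0.1741, 0.1616]
orientation: [-0.002, 1.0, 0.001, -0.001]
force: [0.1, 0.3, 0.3]
finger_gap: 0.0876
finger_force: 0.0
2.675 [ 0.59539633 -0.17414023  0.1615719 ] [-1.74458551e-03  9.99997465e-01  6.00177480e-04 -1.29074657e-03] [-0.03  0.47  0.33  1.69 -0.17  1.01  1.93]
```

View pics/s1.png

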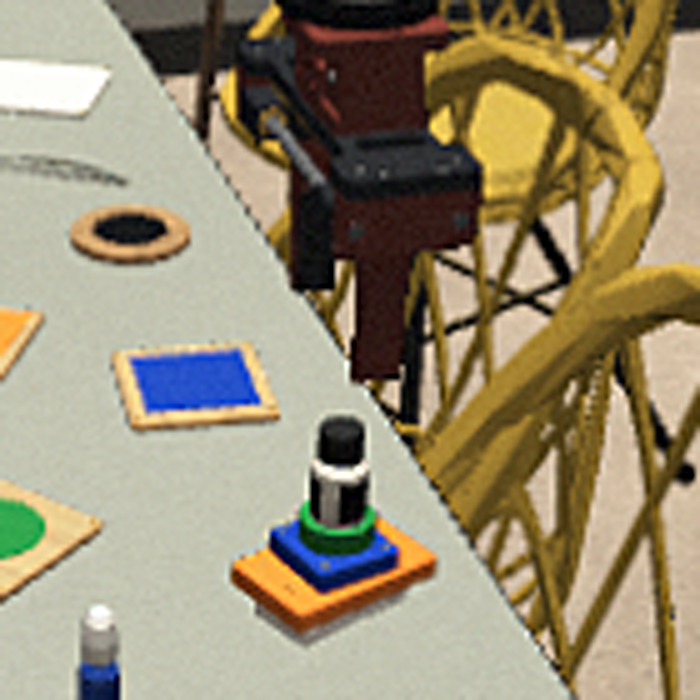

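Side crop: the open gripper is above and behind the pot. The near fingertip is at crop (375,379) and the pot cap top at (342,425), with the stack undisturbed. I'll check the hand-to-camera consistency.

Run:
```python
from h import *
s=cam("side");t=cam("top")
q=p(s,[[.5954-.01,-.1741-.0575,.1616],[.5954+.01,-.1741-.0575,.1616],[.5965,-.177,.108],[.5965,-.174,.108],[.5965,-.176,.042]])
print(((q-[250,150]+.4)*5).round(0))
```

```text
[[356. 386.]
 [397. 381.]
 [338. 425.]
 [336. 422.]
 [333. 536.]]
```

```bash
python3 -m creep '[[0.1,-0.2,-4,0,0,0],[0.1,-0.2,-7,0,0,0],[0.1,-0.2,-9,0,0,0],[0.1,-0.2,-10,0,0,0],[0.1,-0.2,-10,0,0,0]]' -1 && python3 -m creep '[[0,0,0,0,0,0],[0,0,0,0,0,0],[0,0,0,0,0,0],[0,0,0,0,0,0],[0,0,0,0,0,0],[0,0,0,0,0,0]]' 1
```

```text
time: 3.5
tcp_pos: [0.5974, -0.1782, 0.0627]
orientation: [-0.001, 1.0, 0.0, -0.0]
force: [0.7, -0.6, 1.0]
finger_gap: 0.0876
finger_force: 0.0
time: 4.25
tcp_pos: [0.5973, -0.1781, 0.0626]
orientation: [-0.001, 1.0, 0.0, -0.0]
force: [-0.2, 0.8, 0.2]
finger_gap: 0.0313
finger_force: 0.2
```

```bash
python3 -m creep '[[0,0,0,0,0,0],[0,0,0,0,0,0],[0,0,0,0,0,0]]' 1 && python3 -m creep '[[0,0,1,0,0,0],[0,0,3,0,0,0],[0,0,6,0,0,0],[0,0,9,0,0,0],[0,0,9,0,0,0]]'
python3 - <<'E'
from h import *
s=cam("side");crop(s,270,190,360,280,6,"s2.png")
E
```

```text
time: 4.62
tcp_pos: [0.5973, -0.1781, 0.0626]
orientation: [-0.001, 1.0, 0.0, -0.0]
force: [-0.2, 0.8, -0.0]
finger_gap: 0.028
finger_force: 30.0
time: 5.25
tcp_pos: [0.5988, -0.1789, 0.1557]
orientation: [-0.0, 1.0, -0.001, 0.003]
force: [-0.1, 0.9, -0.9]
finger_gap: 0.0279
finger_force: 30.0
```

View pics/s2.png

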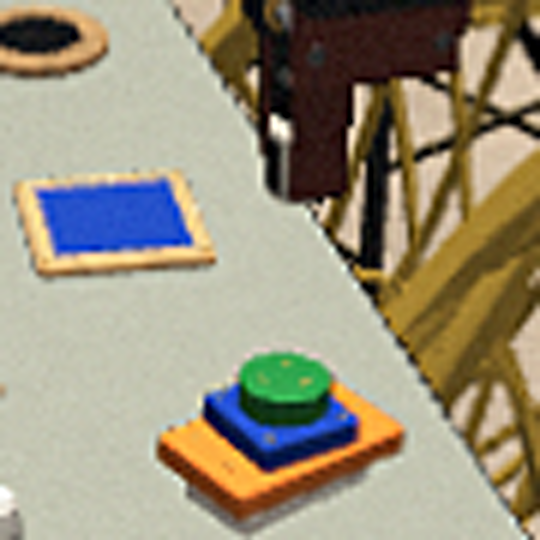

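The pot is held and lifted clear, with the stack below undisturbed (green top at crop (285,378)). Now I'll carry the pot to the cork stand.

```bash
python3 -m creep '[[-0.2,5,0,0,0,0],[-0.2,10,0,0,0,0],[-0.2,15,0,0,0,0],[-0.2,20,0,0,0,0],[-0.2,25,0,0,0,0],[-0.2,30,0,0,0,0],[-0.2,35,0,0,0,0],[-0.2,40,0,0,0,0],[-0.2,43,0,0,0,0],[-0.2,45.4,0,0,0,0],[-0.2,45.4,0,0,0,0],[-0.2,45.4,-4,0,0,0],[-0.2,45.4,-8,0,0,0],[-0.2,45.4,-11,0,0,0],[-0.2,45.4,-12.6,0,0,0],[-0.2,45.4,-12.6,0,0,0]]'
python3 - <<'E'
from h import *
s=cam("side");t=cam("top"); o=manip.get_obs();print(o["tcp_pos"],o["joint_pos"].round(2))
crop(s,230,150,320,220,6,"s3.png")
print("stack amber",blob(t,(5,150,80),(20,255,255),(330,155,368,195),.028))
print("stack blue",blob(t,(105,120,40),(130,255,255),(330,155,368,195),.042))
print("stack green",blob(t,(45,90,40),(85,255,255),(330,155,368,195),.056), blob(s,(45,90,40),(85,255,255),(300,240,340,270),.051))
E
```

```text
time: 7.3
tcp_pos: [0.5951, 0.2742, 0.0259]
orientation: [0.0, 1.0, -0.001, -0.001]
force: [-0.1, 0.3, -0.6]
finger_gap: 0.0279
finger_force: 30.0
[0.59618947 0.27546823 0.02776702] [-0.65  0.68  0.21  1.69 -0.18  0.8   1.21]
stack amber (array([ 596.5, -173.5]), array([89.7, 56.7]), 21.6, array([ 597.9, -169. ]))
stack blue (array([ 595.3, -176.6]), array([43.4, 47.6]), 15.3, array([ 586.3, -168.8]))
stack green (array([ 596.5, -174.9]), array([37., 38.]), 44.7, array([ 596.8, -175. ])) (array([ 597.1, -177.8]), array([55.9, 38.7]), 66.2, array([ 598.5, -177.2]))
```

View pics/s3.png

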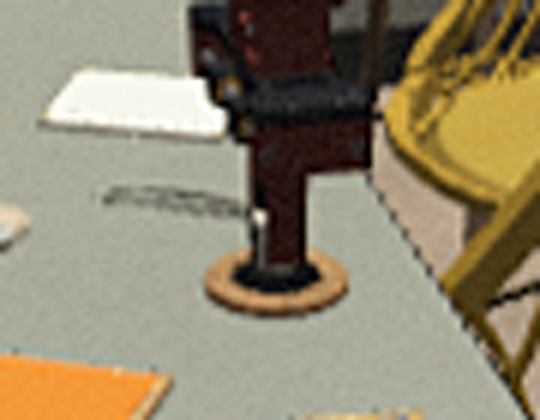

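The pot hangs over the black circle at crop (277,272), close to its middle. I'll lower it.

```bash
python3 -m creep '[[0,0,-0.5,0,0,0],[0,0,-0.9,0,0,0],[0,0,-1.1,0,0,0],[0,0,-1.1,0,0,0],[0,0,-1.1,0,0,0]]'
```

```text
time: 8.02
tcp_pos: [0.5953, 0.2759, 0.0157]
orientation: [-0.001, 1.0, 0.0, 0.0]
force: [-0.4, -0.0, -0.6]
finger_gap: 0.028
finger_force: 30.0
```

```bash
python3 -m creep '[[0,0,-0.1,0,0,0],[0,0,-0.15,0,0,0],[0,0,-0.15,0,0,0]]'
```

```text
time: 8.4
tcp_pos: [0.5954, 0.2759, 0.0146]
orientation: [-0.001, 1.0, 0.0, 0.0]
force: [-1.5, 0.1, 5.3]
finger_gap: 0.028
finger_force: 30.0
```

```bash
python3 -m creep '[[0,0,0,0,0,0],[0,0,0,0,0,0],[0,0,0,0,0,0],[0,0,0,0,0,0],[0,0,0,0,0,0],[0,0,0,0,0,0]]' -1; python3 -m creep '[[0,0,3,0,0,0],[0,0,7,0,0,0],[0,0,11,0,0,0],[0,0,14,0,0,0],[0,0,14,0,0,0]]'
python3 - <<'E'
from h import *
s=cam("side");crop(s,230,150,320,220,6,"s4.png")
E
```

```text
time: 9.15
tcp_pos: [0.5953, 0.2759, 0.0141]
orientation: [-0.001, 1.0, 0.0, -0.0]
force: [0.6, 0.1, 0.1]
finger_gap: 0.0846
finger_force: 0.0
time: 9.78
tcp_pos: [0.5967, 0.2765, 0.1569]
orientation: [-0.001, 1.0, 0.001, 0.002]
force: [0.3, 0.2, -0.3]
finger_gap: 0.0879
finger_force: 0.0
```

View pics/s4.png

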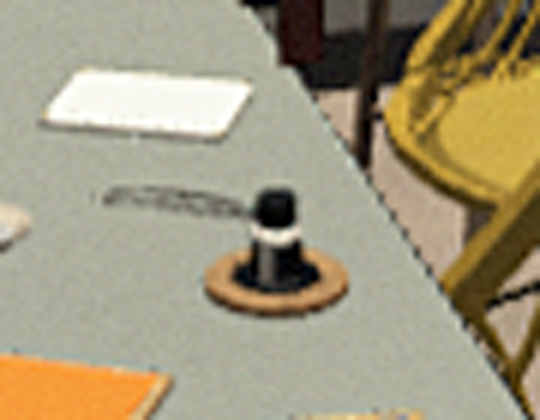

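The pot stands upright on the black circle, with its foot near crop (275,278). Next is the green round.

```bash
python3 -m creep '[[0.2,-45.2,0,0,0,0],[0.2,-45.2,0,0,0,0],[0.2,-45.2,0,0,0,0],[0.2,-45.2,0,0,0,0],[0.2,-45.2,0,0,0,0],[0.2,-45.2,0,0,0,0],[0.2,-45.2,0,0,0,0],[0.2,-45.2,0,0,0,0],[0.2,-45.2,0,0,0,0],[0.2,-45.2,0,0,0,0],[0.2,-45.2,-4,0,0,0],[0.2,-45.2,-8,0,0,0],[0.2,-45.2,-10,0,0,0],[0.2,-45.2,-10.8,0,0,0],[0.2,-45.2,-10.8,0,0,0],[0.2,-45.2,-10.8,0,0,0]]' && python3 -m creep '[[0,0,0,0,0,0],[0,0,0,0,0,0],[0,0,0,0,0,0],[0,0,0,0,0,0],[0,0,0,0,0,0],[0,0,0,0,0,0],[0,0,0,0,0,0],[0,0,0,0,0,0]]' 1
```

```text
time: 11.82
tcp_pos: [0.5982, -0.1763, 0.0475]
orientation: [-0.001, 1.0, -0.0, 0.001]
force: [-0.5, -0.1, 0.7]
finger_gap: 0.0879
finger_force: 0.0
time: 12.82
tcp_pos: [0.5973, -0.1761, 0.0461]
orientation: [-0.001, 1.0, 0.0, -0.0]
force: [0.4, -0.8, 1.2]
finger_gap: 0.0392
finger_force: 30.0
```

```bash
python3 -m creep '[[0,0,1,0,0,0],[0,0,3,0,0,0],[0,0,7,0,0,0],[-4,2.5,7,0,0,0],[-8,5,7,0,0,0],[-12,7.5,7,0,0,0],[-16.3,10.1,7,0,0,0],[-16.3,10.1,5,0,0,0],[-16.3,10.1,2,0,0,0],[-16.3,10.1,-1,0,0,0],[-16.3,10.1,-2.5,0,0,0],[-16.3,10.1,-3.1,0,0,0],[-16.3,10.1,-3.1,0,0,0],[-16.3,10.1,-3.1,0,0,0]]'
python3 - <<'E'
from h import *
s=cam("side");crop(s,205,190,345,280,5,"s5.png")
E
```

```text
time: 14.58
tcp_pos: [0.4349, -0.0752, 0.0159]
orientation: [-0.001, 1.0, 0.0, 0.001]
force: [0.0, -0.2, -0.2]
finger_gap: 0.0389
finger_force: 30.0
```

View pics/s5.png

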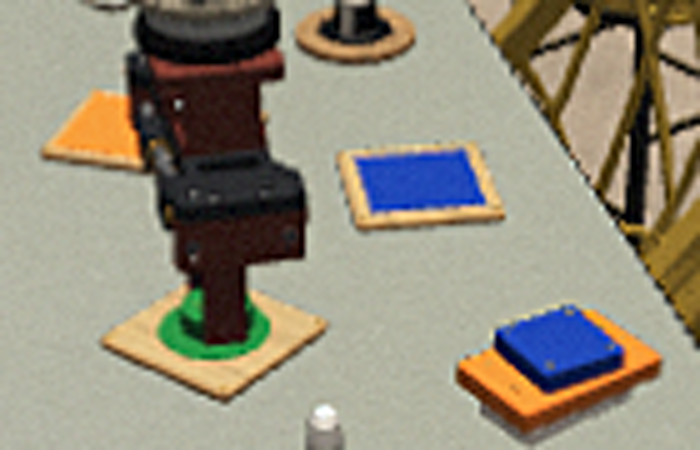

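The green disc is held over the green felt at crop (215,322), and the blue square sits on the amber at (560,345). I'll lower the disc and release it.

```bash
python3 -m creep '[[0,0,-0.2,0,0,0],[0,0,-0.3,0,0,0],[0,0,-0.3,0,0,0],[0,0,-0.3,0,0,0]]' && python3 -m creep '[[0,0,0,0,0,0],[0,0,0,0,0,0],[0,0,0,0,0,0],[0,0,0,0,0,0],[0,0,0,0,0,0],[0,0,0,0,0,0]]' -1 && python3 -m creep '[[0,0,3,0,0,0],[0,0,7,0,0,0],[0,0,12,0,0,0],[0,6,14,0,0,0],[0,12,14,0,0,0],[0,16,14,0,0,0],[0,16,14,0,0,0],[0,16,14,0,0,0]]'
python3 - <<'E'
from h import *
s=cam("side");t=cam("top");crop(s,205,190,345,280,5,"s6.png")
B=((105,120,40),(130,255,255))
print("blue",blob(t,*B,(330,155,368,195),.042)); print(blob(s,*B,(290,235,345,275),.042))
print("amber",blob(t,(5,150,80),(20,255,255),(330,155,368,195),.028))
E
```

```text
time: 15.12
tcp_pos: [0.4343, -0.0752, 0.0122]
orientation: [-0.001, 1.0, 0.0, -0.0]
force: [0.3, 0.1, -0.3]
finger_gap: 0.0389
finger_force: 30.0
time: 15.88
tcp_pos: [0.4343, -0.0751, 0.0122]
orientation: [-0.001, 1.0, 0.0, -0.0]
force: [0.3, 0.2, -0.0]
finger_gap: 0.0878
finger_force: 0.0
time: 16.88
tcp_pos: [0.4341, 0.084, 0.152]
orientation: [-0.001, 1.0, -0.0, -0.0]
force: [-0.4, -0.1, 0.2]
finger_gap: 0.0877
finger_force: 0.0
blue (array([ 595.6, -176.5]), array([44.2, 47.9]), 16.0, array([ 595.6, -176.6]))
(array([ 593.3, -186.2]), array([55.7, 60.7]), 14.4, array([ 593.1, -186.4]))
amber (array([ 596.5, -173.4]), array([89.7, 57. ]), 21.5, array([ 597.7, -169. ]))
```

View pics/s6.png

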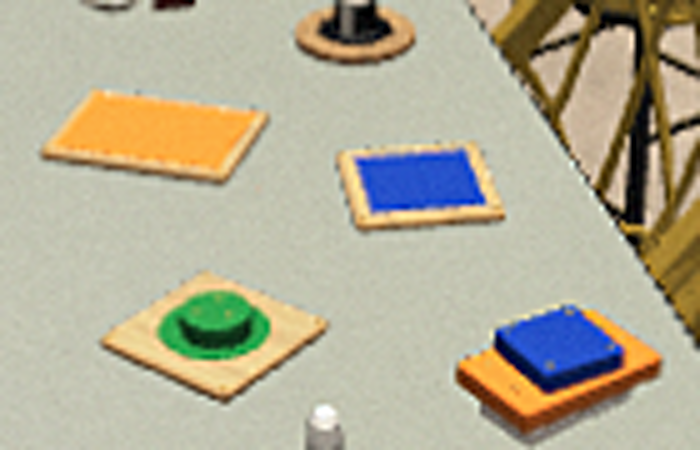

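Green lies flat in the middle of its felt at crop (215,322), and the blue top is centred at (558,345). Next I'll take the blue square, turned about 15°.

```bash
python3 -m creep '[[16.2,-26.1,0,0,0,0.262],[16.2,-26.1,0,0,0,0.262],[16.2,-26.1,0,0,0,0.262],[16.2,-26.1,0,0,0,0.262],[16.2,-26.1,0,0,0,0.262],[16.2,-26.1,0,0,0,0.262],[16.2,-26.1,0,0,0,0.262],[16.2,-26.1,0,0,0,0.262],[16.2,-26.1,-5,0,0,0.262],[16.2,-26.1,-9,0,0,0.262],[16.2,-26.1,-11,0,0,0.262],[16.2,-26.1,-11.9,0,0,0.262],[16.2,-26.1,-11.9,0,0,0.262],[16.2,-26.1,-11.9,0,0,0.262]]' && python3 -m creep '[[0,0,0,0,0,0],[0,0,0,0,0,0],[0,0,0,0,0,0],[0,0,0,0,0,0],[0,0,0,0,0,0],[0,0,0,0,0,0],[0,0,0,0,0,0]]' 1
```

```text
time: 18.73
tcp_pos: [0.5972, -0.1764, 0.0345]
orientation: [-0.131, 0.991, -0.0, 0.001]
force: [0.5, -0.2, 0.3]
finger_gap: 0.0878
finger_force: 0.0
time: 19.6
tcp_pos: [0.5963, -0.1761, 0.0332]
orientation: [-0.131, 0.991, 0.0, -0.0]
force: [-0.9, 0.9, 2.1]
finger_gap: 0.0499
finger_force: 30.0
```

```bash
python3 -m creep '[[0,0,1,0,0,0],[0,0,3,0,0,0],[0,0,7,0,0,0],[-0.3,5,8,0,0,-0.1],[-0.6,10,8,0,0,-0.2],[-0.9,15,8,0,0,-0.3],[-1.2,20,8,0,0,-0.35],[-1.2,23.4,8,0,0,-0.35],[-1.2,23.4,7,0,0,-0.35],[-1.2,23.4,4,0,0,-0.35],[-1.2,23.4,1,0,0,-0.35],[-1.2,23.4,-1,0,0,-0.35],[-1.2,23.4,-1.5,0,0,-0.35],[-1.2,23.4,-1.5,0,0,-0.35],[-1.2,23.4,-1.5,0,0,-0.35]]'
python3 - <<'E'
from h import *
s=cam("side");crop(s,205,190,345,280,5,"s7.png")
E
```

```text
time: 21.48
tcp_pos: [0.585, 0.0575, 0.0193]
orientation: [0.044, 0.999, 0.0, 0.001]
force: [0.2, -0.0, 0.0]
finger_gap: 0.0495
finger_force: 30.0
```

View pics/s7.png

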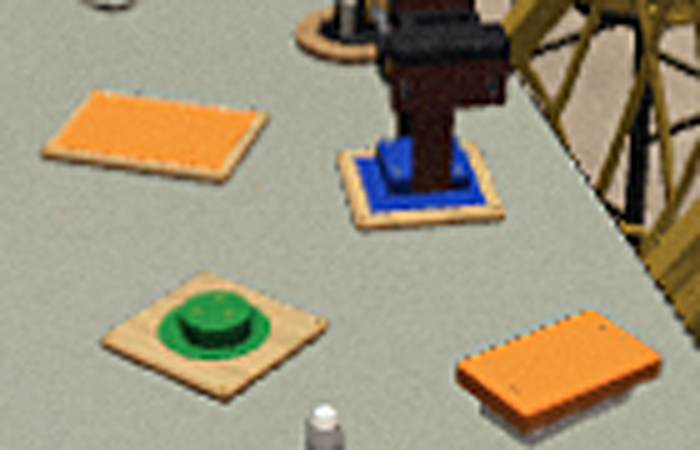

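The blue square is over its felt and parallel to it, near crop (425,168). The amber sits bare on its block, at (560,365). I'll lower the square and release it.

```bash
python3 -m creep '[[0,0,-0.3,0,0,0],[0,0,-0.5,0,0,0],[0,0,-0.5,0,0,0],[0,0,-0.5,0,0,0]]' && python3 -m creep '[[0,0,0,0,0,0],[0,0,0,0,0,0],[0,0,0,0,0,0],[0,0,0,0,0,0],[0,0,0,0,0,0]]' -1 && python3 -m creep '[[0,0,3,0,0,0],[0,0,7,0,0,0],[0,0,12,0,0,0],[-5,5,14,0,0,0],[-10,8,14,0,0,0],[-10,8,14,0,0,0],[-10,8,14,0,0,0]]'
python3 - <<'E'
from h import *
s=cam("side");t=cam("top");crop(s,205,190,345,280,5,"s8.png")
A=((3,150,80),(22,255,255))
print("amber",blob(t,*A,(330,155,368,195),.028),blob(s,(3,150,170),(22,255,255),(290,240,345,282),.028))
E
```

```text
time: 22.02
tcp_pos: [0.5844, 0.0579, 0.0132]
orientation: [0.043, 0.999, 0.0, 0.0]
force: [0.2, -0.4, 0.3]
finger_gap: 0.0499
finger_force: 30.0
time: 22.65
tcp_pos: [0.5843, 0.0578, 0.0131]
orientation: [0.043, 0.999, 0.0, -0.0]
force: [-0.7, 0.6, -0.5]
finger_gap: 0.0879
finger_force: 0.0
time: 23.52
tcp_pos: [0.4844, 0.1381, 0.1535]
orientation: [0.043, 0.999, 0.0, 0.0]
force: [-0.2, 0.2, -0.6]
finger_gap: 0.0877
finger_force: 0.0
amber (array([ 596.5, -173.5]), array([89.7, 57.3]), 21.6, array([ 596.6, -173.6])) (array([ 597.1, -178.8]), array([91.7, 59.9]), 21.4, array([ 597.1, -179. ]))
```

View pics/s8.png

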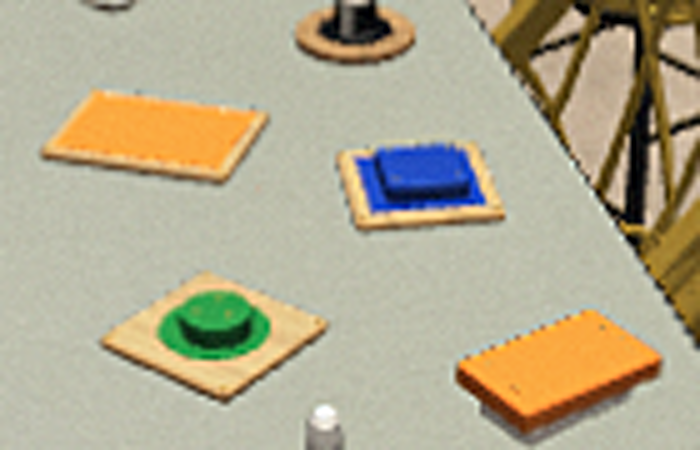

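Blue lies flat and square on its felt at crop (423,172). Last is the amber, turned about 21.5°.

```bash
python3 -m creep '[[11.2,-31.4,0,0,0,0.4625],[11.2,-31.4,0,0,0,0.4625],[11.2,-31.4,0,0,0,0.4625],[11.2,-31.4,0,0,0,0.4625],[11.2,-31.4,0,0,0,0.4625],[11.2,-31.4,0,0,0,0.4625],[11.2,-31.4,0,0,0,0.4625],[11.2,-31.4,0,0,0,0.4625],[11.2,-31.4,-5,0,0,0.4625],[11.2,-31.4,-9,0,0,0.4625],[11.2,-31.4,-12,0,0,0.4625],[11.2,-31.4,-13.5,0,0,0.4625],[11.2,-31.4,-13.5,0,0,0.4625],[11.2,-31.4,-13.5,0,0,0.4625]]' && python3 -m creep '[[0,0,0,0,0,0],[0,0,0,0,0,0],[0,0,0,0,0,0],[0,0,0,0,0,0],[0,0,0,0,0,0],[0,0,0,0,0,0],[0,0,0,0,0,0]]' 1
```

```text
time: 25.38
tcp_pos: [0.5972, -0.1761, 0.0194]
orientation: [-0.187, 0.982, -0.0, 0.001]
force: [0.8, -0.4, 0.8]
finger_gap: 0.0878
finger_force: 0.0
time: 26.25
tcp_pos: [0.5964, -0.1758, 0.0184]
orientation: [-0.187, 0.982, 0.0, 0.0]
force: [-1.1, 2.4, 5.6]
finger_gap: 0.0572
finger_force: 30.0
```

```bash
python3 -m creep '[[0,0,1,0,0,0],[0,0,3,0,0,0],[0,0,7,0,0,0],[-2,4,8,0,0,-0.1],[-4,8,8,0,0,-0.2],[-6,13,8,0,0,-0.3],[-8,17,8,0,0,-0.4],[-10,21,8,0,0,-0.5],[-12,26,8,0,0,-0.6],[-14,30,8,0,0,-0.75],[-15.7,33.6,8,0,0,-0.88],[-15.7,33.6,8,0,0,-0.88],[-15.7,33.6,6,0,0,-0.88],[-15.7,33.6,3,0,0,-0.88],[-15.7,33.6,1,0,0,-0.88],[-15.7,33.6,0,0,0,-0.88],[-15.7,33.6,-0.1,0,0,-0.88],[-15.7,33.6,-0.1,0,0,-0.88]]'
python3 - <<'E'
from h import *
s=cam("side");crop(s,195,170,335,270,5,"s9.png")
E
```

```text
time: 28.5
tcp_pos: [0.4399, 0.1598, 0.0179]
orientation: [0.25, 0.968, 0.0, 0.0]
force: [-0.2, 0.1, -1.1]
finger_gap: 0.0578
finger_force: 30.0
```

View pics/s9.png

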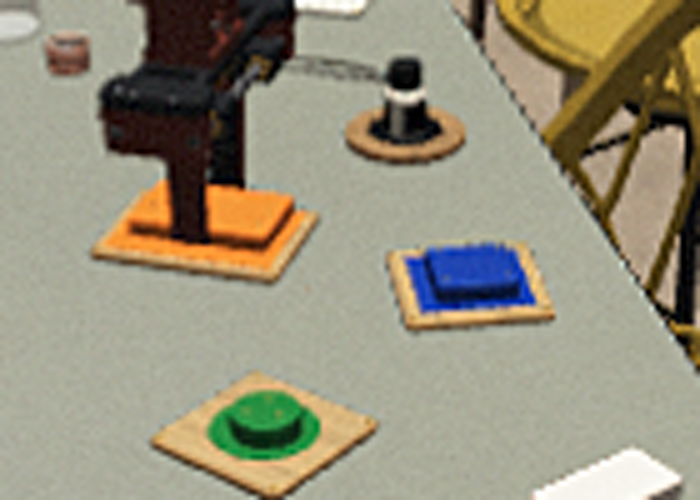

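The amber is over its felt and parallel to it, at crop (212,215). The pot, blue and green are in place. I'll lower it, release and back off.

```bash
python3 -m creep '[[0,0,-0.3,0,0,0],[0,0,-0.5,0,0,0],[0,0,-0.5,0,0,0],[0,0,-0.5,0,0,0]]' && python3 -m creep '[[0,0,0,0,0,0],[0,0,0,0,0,0],[0,0,0,0,0,0],[0,0,0,0,0,0],[0,0,0,0,0,0]]' -1 && python3 -m creep '[[0,0,3,0,0,0],[0,0,7,0,0,0],[0,0,12,0,0,0],[-5,0,16,0,0,0],[-10,5,18,0,0,0],[-10,12,18,0,0,0],[-10,18,18,0,0,0],[-10,18,18,0,0,0],[-10,18,18,0,0,0]]'
python3 - <<'E'
from h import *
s=cam("side");t=cam("top");crop(t,190,155,390,245,4,"t10.png")
B=((105,120,40),(130,255,255))
print("amber plate+top",blob(t,(5,160,80),(22,255,255),(225,195,280,250),.022))
E
```

```text
time: 29.05
tcp_pos: [0.4394, 0.1601, 0.0124]
orientation: [0.249, 0.968, 0.0, 0.0]
force: [-1.2, 0.2, 5.8]
finger_gap: 0.0577
finger_force: 30.0
time: 29.68
tcp_pos: [0.4393, 0.1598, 0.0121]
orientation: [0.25, 0.968, -0.0, -0.0]
force: [0.0, -0.2, 0.6]
finger_gap: 0.0878
finger_force: 0.0
time: 30.8
tcp_pos: [0.3391, 0.3397, 0.1917]
orientation: [0.249, 0.969, -0.001, 0.0]
force: [1.1, -0.9, -0.0]
finger_gap: 0.0877
finger_force: 0.0
amber plate+top (array([440.7, 158.2]), array([64.8, 95.2]), 61.6, array([440.9, 157.5]))
```

View pics/t10.png

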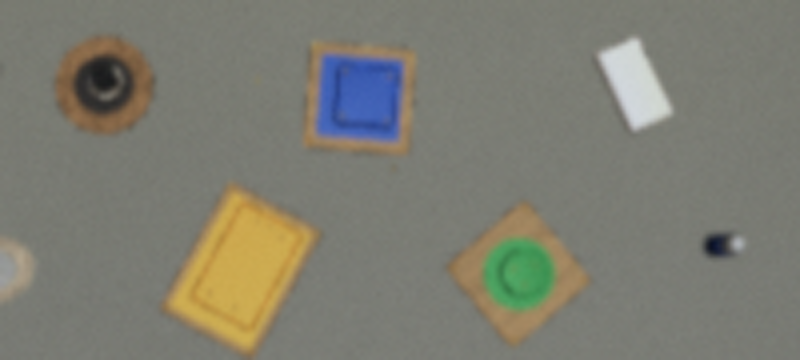

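All four things are centred: pot at crop (103,82), blue (366,96), amber (243,265) and green (525,271). The dish and dropper haven't moved. I'm handing in the job.

```bash
python3 -c "
from station import job; print(job.finish_job())"
```

```text
the job is handed in; nothing more can be done
None
```

The job is handed in: in the last picture the pot stands in the black circle and the three castings lie centred on their own felts, with the dish and dropper unmoved, after about 31 s of the 112 s allowed; no verdict was returned.

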